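# Gauge the width of a milled spacer block with the bench caliper

## Robot

A 6-joint arm with a two-finger parallel gripper is mounted at the origin on a cart in front of the work surface, level with it; the furniture and walls round the work are solid. World frame = base frame: x ahead of the robot, y to its left, z up, the work surface at z = 0. Lengths are in m, angles in rad, forces in N, time in s.
With the tool pointing down it reaches from about 0.25 to 0.725 m from the base axis. Payload 4 kg.
Tool frame: the origin (TCP) lies at the very end of the fingers, on their centre line; the grasp point (between the pads) lies 19 mm behind it; z points along the fingers, y is the line along which they close (so a half turn about z gives the same grasp; the last joint's range is limited). The gripper opens to 85 mm and grips with 20 to 120 N. Pads are 22 mm wide; open, the fingers measure 114 mm over their backs; the gripper's body (76 mm by 85 mm) begins 54 mm behind the grasp point. The pads swing forward as they close: fully open they stand 13 mm farther back than shut.
Start: joints at [-1.143, 0.241, 0.005, 1.335, 0, 1.571], TCP at [0.207, -0.455, 0.231] pointing down, gripper open.
Joint ranges: [-2.72, 2.72], [-1.05, 1.87], [-1.09, 1.28], [-1.99, 2.15], [-1.42, 1.44], [-3.14, 3.14]. Speed limits (rad/s): [2.79, 2.79, 3.14, 3.14, 3.14, 3.14].

## Interface

Orientations are given as a unit quaternion [x, y, z, w].
In Python, from workcell import * gives the robot as it stands. The module is installed in compiled form; this text tells all that it offers.
- The arm moves only by the tool send_rows, never from a script. Its argument "steps" is text: rows parted by semicolons, each of 7 numbers parted by spaces: the opening, from -1 (shut) to 1 (fully open), then the shift along the world's x, y, z in m, then the turn, a rotation vector about the world's x, y, z in rad. A call has exactly 5 rows; each row shifts and turns the commanded pose from where the row before left it; what a row does not reach is not made up. A row lasts 1/12 s, in which the tool goes at most 41.7 mm and 7.16 degrees, less where a joint would pass 70% of its speed; a pose out of reach is approached as far as the arm can. A call is refused whole if a number of a shift passes 0.0417 or a number of a turn 0.125, either way. A call with a gripper value outside its range is refused whole. The fingers move at their own pace and stop on an object; the grip force is fixed at half the most. Time passes only in rows, so rows that do not move let the fingers close, or fill a call up. It gives the time, the measured TCP pose, the force, the opening and the grip force at its end, in the units of the state.
- get_obs(): the state, without advancing time (a new reading comes with each control period).
- camera(name): name is "side" or "top"; returns a dict with "frame" (480x640x3 uint8, red, green, blue), "range_z" (480x640 float32, m along the optical axis (not along the pixel's ray), 0 where there is no reading), "camera_matrix" (3x3 intrinsics, pixels), "k1" (the pictures are not rectified: a ray, as slopes to the right and down, at radius r is drawn at 1 + k1 r^2 times it, then the intrinsics apply), "extrinsics" (4x4, takes a point from world to camera coordinates). Camera axes: x right, y down, z forward; pixel columns grow to the right and rows downward; lengths in m; the calibration is good to about 2 mm. A picture is of the moment at which its call begins.
- job_done(): hands the job in; it is judged then, once.
The state is a dict: "clock": time; "joint_pos": joint angles; "joint_vel": joint speeds; "tau": joint torques, N m; "eef_pos": TCP position; "tool_rot": TCP orientation; "ft_force": force on the tool from outside, world axes, zero at the start; "ft_torque": the same for the moment, N m; "grip_width": finger opening in m; "grasp_force": force on a finger pad.
Only numpy, scipy, OpenCV 4.12 (cv2) and the standard library are available. Lean on these libraries where they do the work, as an engineer would, in place of code of your own. Each camera call takes 0.05 s, during which the arm holds its last target. There are 200 camera calls.

## Task

Check the width of the milled spacer block: take it out of the parts tray and set it down, without dropping it, in the guide channel of the measuring station, lengthwise and groove up, so that its far half stands between the open caliper jaws. Then slide the caliper's head gently shut until both jaws bear on the block's sides, and leave it so, shut on the block and with the block in place. Leave the other things where they lie.

Things in the scene. Friction and masses are not known exactly. Their poses are not given: they have to be found in the camera images.
- block: loose milled aluminium block, 56 mm long (x) x 22 wide (y) x 24 high (z), 80 g, groove 8 mm wide, 5 deep along its top with two dark screw holes; both ends alike. Origin: centre of underside. Starts flat in the tray, x along the tray's x, the tray's end walls 3 mm from its ends: there only its 22 mm width can be gripped
- tray: grey open parts tray, fixed, 68 mm (x) x 134 mm (y) outside, walls 3 mm thick and 30 mm high, floor 3 mm thick. Origin: centre of its underside, on the worktop
- gauge: measuring station, fixed: dark base plate 112 (x, away from the robot at yaw 0) x 224 (y) x 6 mm, origin centre of underside. Caliper clamped on it, beam along y at x 30..46. Block's channel runs along x between two aluminium cheeks (x -35..-15, inner faces y 55 and 89, tops 36 mm over the worktop): no room for fingers beside the block, which is gripped there over its ends (open beyond the cheeks)
- nest (a point): point on the plate's top (6 mm over the worktop; station x -7, y 71 mm) for the centre of the block's underside, block's x along the station's x. Lengthwise, 10 mm either way will do. There its far end lies about 30 mm deep between the jaws, its side 4 mm from the fixed jaw and 5 mm from each cheek; closing the jaws pushes it the last 4 mm to +y
- caliper: steel caliper 200 mm long, fixed on the station; origin: underside of its middle, at station x 25, y 0, z 6 mm, axes as the station's. Beam top 10 mm over the worktop; tail clamp at y -98..-84, 18 mm high. Both jaws point to -x and carry flat steel plates (station x -12..20 mm, 4 mm thick, 6 to 28 mm over the worktop). Fixed jaw at the +y end, its plate's face at y 86 mm
- caliper_jaw (a joint): opening between the caliper's jaws in m: 0 shut, grows as the head slides to -y; 36 to 55 mm at the start. The moving plate's face is at station y = 86 mm minus the opening. Light friction; it stays where it is left
- head_rear (a point): middle of the rear (-y) face of the caliper's sliding head, 12.5 mm over the worktop. The head is a flat dark box on the beam, 28 mm wide (x, 14 mm each side of this point), 60 mm long (from here to +y), 5 mm high (10..15 mm over the worktop). Push here to +y, or grip its sides, to shut the jaws
- handheld: bystander: black handheld terminal lying flat, 69 x 152 x 16 mm, origin at the centre of its underside
- usb_stick: bystander: small USB stick, 18 x 51 x 8 mm, origin at the centre of its underside
- side_cutters: bystander: side cutters with dark handles, 46 x 134 x 14 mm, origin at the centre of its underside
Things that resemble listed ones, but are neither listed nor needed, are in the scene too. Of the things shaped like the block, the aluminium one is meant. Of the things that look like the gauge, the larger one is meant.

How it is judged:
By the outcome, as a careful person would: the job done as asked, in the order asked, and still so for the second after the job is handed in, with the robot touching nothing.
It also fails if it takes over 70 s, if anything falls off the work surface, if the arm or the gripper's body presses on something with over 40 N, if the wrist force passes 120 N, or if a joint passes its speed limit or range.

## Working session

There is one attempt and no reset: what is moved stays moved. The work goes in short steps, Python scripts to look and compute and a tool call to move; the robot and the scene stay as the last step left them, time stands still between calls to the robot, and variables do not carry over. Pictures are saved under pics/ and viewed, at most 10 in all, crops included, and the job is handed in when it is done.

Besides the shell and the picture viewer there is one more tool, called by a JSON object that holds its "method" and its "body". send_rows: Moves the arm, as the interface text tells. Its arguments: {"type":"object","properties":{"steps":{"type":"string"}},"required":["steps"]}

```bash
mkdir -p pics
cat > h.py <<'E'
from workcell import *
import numpy as np, cv2, pickle
def grab(n,tag):
    c=camera(n); pickle.dump(c,open(f'{tag}.pkl','wb')); cv2.imwrite(f'pics/{tag}.png',c['frame'][:,:,::-1]); return c
def load(tag): return pickle.load(open(f'{tag}.pkl','rb'))
def rays(c,uv):
    uv=np.atleast_2d(np.float64(uv)); K=np.array(c['camera_matrix'])
    d=(uv-K[:2,2])/[K[0,0],K[1,1]]; s=d.copy()
    for _ in range(20): s=d/(1+c['k1']*(s**2).sum(1,keepdims=True))
    return s
def cloud(c):
    H,W=c['range_z'].shape; v,u=np.mgrid[:H,:W]
    s=rays(c,np.c_[u.ravel(),v.ravel()]); z=c['range_z'].ravel()[:,None]
    P=np.c_[s*z,z]; E=np.array(c['extrinsics']); return ((P-E[:3,3])@E[:3,:3]).reshape(H,W,3)
def onplane(c,uv,h):
    s=rays(c,uv); E=np.array(c['extrinsics']); R,t=E[:3,:3],E[:3,3]
    o=-R.T@t; d=np.c_[s,np.ones(len(s))]@R; return o+d*((h-o[2])/d[:,2])[:,None]
E
python3 - <<'E'
from h import *
for n in('top','side'):
    c=grab(n,n+'0'); print(n,c['k1'],np.array(c['extrinsics']).round(3).tolist(),c['camera_matrix'])
o=get_obs(); print({k:np.round(v,3).tolist() for k,v in o.items()})
E
```

```text
top -0.017060320866655425 [[-0.014, -1.0, 0.013, 0.002], [-0.989, 0.012, -0.146, 0.565], [0.146, -0.015, -0.989, 1.334], [0.0, 0.0, 0.0, 1.0]] [[484.39712408   0.         324.07725215]
 [  0.         484.39712408 239.77327288]
 [  0.           0.           1.        ]]
side -0.09067552849308531 [[-0.911, -0.412, 0.017, 0.494], [-0.227, 0.467, -0.855, 0.149], [0.345, -0.782, -0.519, 1.046], [0.0, 0.0, 0.0, 1.0]] [[512.65655728   0.         318.84462061]
 [  0.         512.65655728 235.46805871]
 [  0.           0.           1.        ]]
{'clock': 0.1, 'joint_pos': [-1.143, 0.241, 0.004, 1.335, -0.0, 1.571], 'joint_vel': [0.0, -0.002, 0.004, -0.002, 0.0, -0.001], 'tau': [-0.0, -37.314, 25.301, 0.011, 0.0, 0.0], 'eef_pos': [0.207, -0.454, 0.231], 'tool_rot': [0.977, 0.212, -0.0, -0.001], 'ft_force': [-0.966, -0.353, -0.101], 'ft_torque': [-0.01, 0.005, -0.03], 'grasp_force': 0.0, 'grip_width': 0.085}
```

View pics/top0.png

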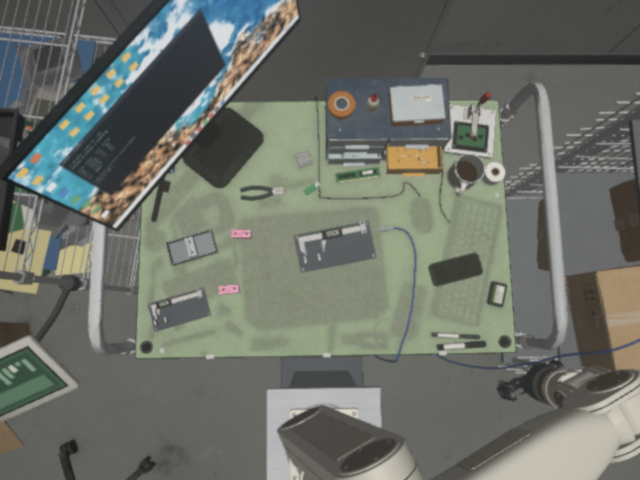

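View pics/side0.png

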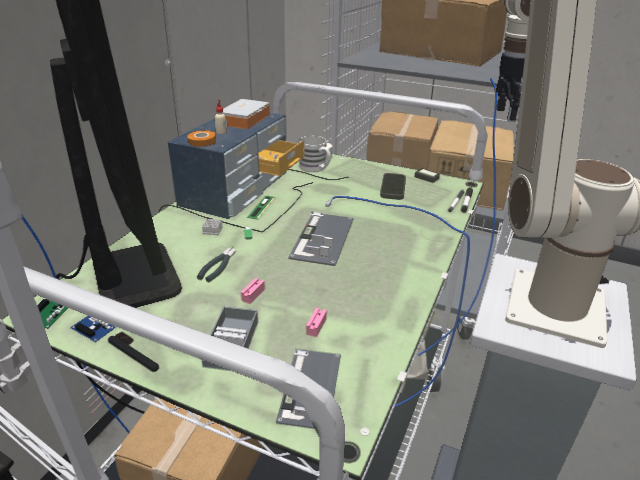

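The aluminium block is in the tray at top (191,247). It could be confused with the two pink blocks at (241,234) and (229,289). The larger gauge is at (335,246), and the smaller lookalike is at (180,309). I'll check both choices in one crop.

Run:
```python
from h import *
a=load('top0')['frame'][:,:,::-1]; b=load('side0')['frame'][:,:,::-1]
r=lambda i,x,y,w,h:cv2.resize(i[y:y+h,x:x+w],(400,300),interpolation=cv2.INTER_CUBIC)
cv2.imwrite('pics/crop0.png',np.vstack([np.hstack([r(a,160,224,60,45),r(a,285,210,100,75)]),np.hstack([r(b,190,295,80,75),r(b,280,200,80,75)])]))
for t in('top0','side0'):
    c=load(t);P=cloud(c);np.save(t+'P.npy',P)
    for n,(x0,x1,y0,y1) in dict(tray=(.30,.48,.25,.45),gauge=(.3,.5,-.15,.12)).items():
        m=(P[...,0]>x0)&(P[...,0]<x1)&(P[...,1]>y0)&(P[...,1]<y1)&(c['range_z']>0)
        Q=P[m]; print(t,n,len(Q),'table z',np.median(Q[Q[:,2]<.004,2]) )
        for lo,hi in((.004,.0085),(.012,.018),(.022,.028),(.028,.033),(.033,.040)):
            q=Q[(Q[:,2]>lo)&(Q[:,2]<hi)]
            if len(q)>8:
                rc=cv2.minAreaRect(np.float32(q[:,:2]*1000)); print(lo,len(q),np.round(q.mean(0),4),[np.round(v,1) for v in rc])
```

```text
top0 tray 4419 table z -9.269046233166408e-05
0.004 778 [0.3853 0.3721 0.0058] [array([389.7, 350.9]), array([197.9, 176. ]), np.float64(89.6)]
0.012 41 [0.4099 0.3595 0.0149] [array([395.9, 348.9]), array([ 67.8, 200.8]), np.float64(11.7)]
0.022 71 [0.4209 0.2907 0.0247] [array([397.1, 349. ]), array([ 33. , 215.3]), np.float64(22.9)]
top0 gauge 6563 table z -0.0006230948562359984
0.004 528 [ 0.4199 -0.0035  0.0054] [array([399.4, -14.3]), array([269.2, 199.3]), np.float64(89.3)]
side0 tray 5929 table z 0.0007990209285555457
0.004 1166 [0.3782 0.3619 0.0057] [array([391.1, 352.2]), array([171.1, 194.3]), np.float64(0.3)]
0.012 89 [0.4211 0.3152 0.0141] [array([424.7, 307.8]), array([ 25.6, 104.7]), np.float64(7.1)]
0.022 132 [0.4277 0.2733 0.0242] [array([427.8, 272.5]), array([22.4, 45.9]), np.float64(3.0)]
side0 gauge 6414 table z 0.0006516033248158512
0.004 227 [0.4709 0.0118 0.0061] [array([401.7, -21.5]), array([196.4, 254. ]), np.float64(0.0)]
```

View pics/crop0.png

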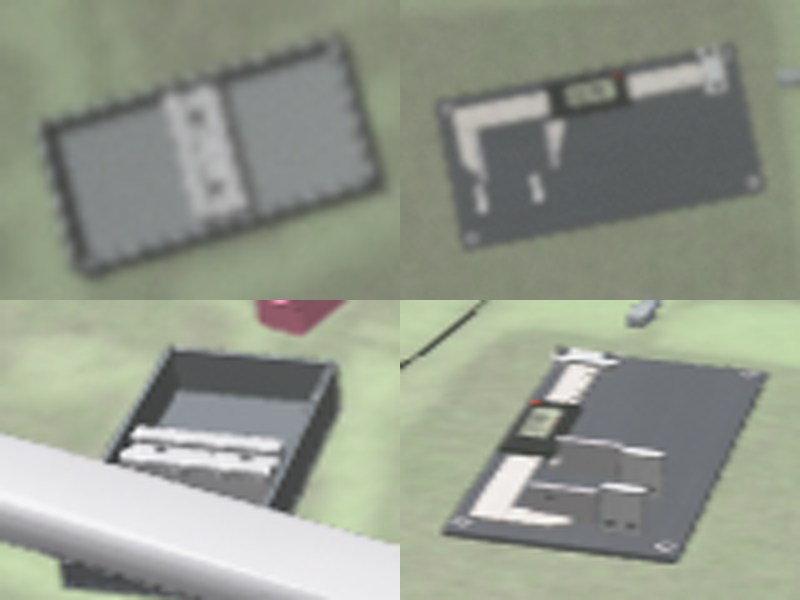

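The crop confirms both choices. The aluminium block with two holes and a groove lies across the tray's middle, and the gauge with the cheeks and caliper is the large one. Next I fit the box silhouettes.

```bash
cat >> h.py <<'E'
from scipy.optimize import minimize
def proj(c,X):
    E=np.array(c['extrinsics']);K=np.array(c['camera_matrix']); p=np.atleast_2d(X)@E[:3,:3].T+E[:3,3]; s=p[:,:2]/p[:,2:]
    s=s*(1+c['k1']*(s**2).sum(1,keepdims=True)); return s*[K[0,0],K[1,1]]+K[:2,2]
def T(p,L):
    L=np.atleast_2d(L); a,b=np.cos(p[2]),np.sin(p[2]); return np.c_[p[0]+a*L[:,0]-b*L[:,1],p[1]+b*L[:,0]+a*L[:,1],L[:,2]]
def box(lx,ly,z0,z1): return np.array([[i*lx/2,j*ly/2,z] for i in(-1,1) for j in(-1,1) for z in(z0,z1)])
def fit(obs,B,p0):   # obs: list of (cam, mask, (x0,y0,x1,y1))
    S=8; ms=[cv2.resize(np.float32(m[r[1]:r[3],r[0]:r[2]]),None,fx=S,fy=S,interpolation=cv2.INTER_LINEAR) for c,m,r in obs]
    def f(q):
        p=np.array(p0)+np.array(q)*[.01,.01,.1]; e=0
        for (c,m,r),M in zip(obs,ms):
            h=cv2.convexHull(np.float32((proj(c,T(p,B))-[r[0],r[1]]+.5)*S)); I=np.zeros(M.shape,np.float32)
            cv2.fillConvexPoly(I,np.int32(np.round(h*16)),1.,shift=4); e+=np.abs(I-M).sum()/M.sum()
        return e
    best=min((minimize(f,s,method='Nelder-Mead',options=dict(xatol=.005,fatol=1e-5)) for s in ([0,0,0],[.4,.4,.4],[-.4,.3,-.4])),key=lambda r:r.fun)
    return np.array(p0)+best.x*[.01,.01,.1],best.fun
def notgreen(c):
    hsv=cv2.cvtColor(c['frame'],cv2.COLOR_RGB2LAB).astype(int); return hsv[...,1]
def poly0(c,uv,h):
    P=onplane(c,uv,h); return P
E
python3 - <<'E'
from h import *
c=load('top0');s=load('side0')
tp=np.array([[40,122],[340,38],[385,185],[85,272]])/6.667+[160,224]
gp=np.array([[40,102],[335,45],[365,190],[68,248]])/4+[285,210]
bp=np.array([[165,92],[215,85],[245,212],[195,220]])/6.667+[160,224]
for n,p,h in(('tray',tp,.03),('gauge',gp,.006),('block',bp,.027)):
    P=onplane(c,p,h); d=P[1]-P[0]; print(n,P.mean(0).round(4),[np.linalg.norm(P[(i+1)%4]-P[i]).round(4) for i in range(4)], 'edge01 ang',np.arctan2(d[1],d[0]).round(3)); print(P.round(3).tolist())
for t,k in((c,'top'),(s,'side')):
    L=notgreen(t)
    print(k,'LAB a: mat',np.percentile(L[200:280,280:400],[5,50,95]) )
print(notgreen(c)[240,150:240].tolist()); print(notgreen(c)[255,285:390].tolist()); print(notgreen(s)[240,280:370].tolist())
E
```

```text
tray [0.5499 0.3708 0.03  ] [np.float64(0.1323), np.float64(0.0671), np.float64(0.1317), np.float64(0.0681)] edge01 ang -1.304
[[0.565, 0.445, 0.03], [0.599, 0.317, 0.03], [0.536, 0.297, 0.03], [0.5, 0.424, 0.03]]
gauge [ 0.5498 -0.0398  0.006 ] [np.float64(0.2201), np.float64(0.1088), np.float64(0.2193), np.float64(0.1086)] edge01 ang -1.39
[[0.583, 0.078, 0.006], [0.623, -0.138, 0.006], [0.516, -0.157, 0.006], [0.477, 0.058, 0.006]]
block [0.5511 0.3749 0.027 ] [np.float64(0.0216), np.float64(0.0569), np.float64(0.0215), np.float64(0.0573)] edge01 ang -1.442
[[0.577, 0.393, 0.027], [0.58, 0.371, 0.027], [0.525, 0.357, 0.027], [0.522, 0.378, 0.027]]
top LAB a: mat [117. 122. 128.]
side LAB a: mat [113. 120. 129.]
[122, 122, 122, 121, 120, 121, 121, 121, 121, 122, 121, 121, 121, 120, 120, 119, 120, 120, 120, 120, 122, 123, 124, 124, 125, 125, 126, 126, 126, 127, 126, 127, 127, 127, 127, 128, 128, 128, 128, 128, 127, 128, 128, 128, 127, 127, 127, 126, 126, 126, 126, 126, 126, 126, 126, 126, 127, 126, 127, 126, 126, 127, 127, 126, 123, 120, 119, 119, 118, 118, 119, 119, 119, 120, 120, 
[... 351 characters left out ...]
127, 127, 126, 127, 127, 127, 127, 128, 126, 127, 127, 127, 127, 127, 127, 127, 127, 128, 128, 126, 127, 127, 127, 127, 127, 127, 127, 126, 127, 127, 127, 128, 128, 128, 128, 125, 124, 122, 121, 121, 121, 121, 120, 120, 119, 118, 118, 118, 117, 117]
[117, 117, 118, 118, 117, 117, 117, 118, 119, 119, 120, 119, 119, 120, 120, 120, 120, 123, 127, 128, 129, 129, 128, 129, 129, 129, 128, 129, 128, 128, 129, 129, 128, 129, 128, 129, 129, 129, 129, 128, 129, 129, 129, 129, 128, 128, 127, 128, 128, 128, 128, 127, 127, 128, 128, 128, 127, 128, 128, 128, 128, 128, 128, 127, 127, 124, 121, 120, 119, 119, 118, 118, 119, 120, 121, 121, 120, 119, 118, 118, 119, 120, 121, 120, 120, 119, 120, 120, 120, 120]
```

Run:
```python
from h import *
c=load('top0');s=load('side0')
def mask(t,seed,r,th=125):
    m=np.zeros(t['frame'].shape[:2],np.uint8); m[r[1]:r[3],r[0]:r[2]]=(notgreen(t)>=th)[r[1]:r[3],r[0]:r[2]]
    m=cv2.morphologyEx(m,cv2.MORPH_OPEN,np.ones((3,3)))
    n,l=cv2.connectedComponents(m); m=(l==l[seed[1],seed[0]]).astype(np.uint8)
    k,_=cv2.findContours(m,0,2); return cv2.drawContours(np.zeros_like(m),[cv2.convexHull(k[0])],-1,1,-1)
r=(155,222,225,272);mt=mask(c,(180,250),r); tr=fit([(c,mt,r)],box(.068,.134,0,.03),[.55,.371,.26]); print('tray top',tr)
r=(285,212,385,280);mg=mask(c,(335,260),r); rs=(280,205,360,270); ms=mask(s,(310,245),rs)
B=box(.112,.224,0,.006)
for o in([(c,mg,r)],[(s,ms,rs)],[(c,mg,r),(s,ms,rs)]): print('gauge',fit(o,B,[.55,-.04,.18]))
# jaw, block positions along axis: depth checks
for t,n in((c,'top0'),(s,'side0')):
    P=np.load(n+'P.npy')
    g=fit([(c,mg,r),(s,ms,rs)],B,[.55,-.04,.18])[0]
    for nm,p in(('gauge',g),('tray',tr[0])):
        Q=P.reshape(-1,3);a,b=np.cos(p[2]),np.sin(p[2]);d=Q[:,:2]-p[:2];L=np.c_[d@[a,b],d@[-b,a],Q[:,2]]
        if nm=='tray':
            q=L[(abs(L[:,0])<.02)&(abs(L[:,1])<.05)&(L[:,2]>.017)&(L[:,2]<.045)]; print(n,'block in tray',len(q),q.mean(0).round(4),np.percentile(q,[3,97],axis=0).round(4).tolist())
        else:
            for x0,x1 in((-.034,-.016),(-.011,.018)):
                q=L[(L[:,0]>x0)&(L[:,0]<x1)&(abs(L[:,1])<.1)&(L[:,2]>.02)]; print(n,x0,len(q),np.sort(q[:,1].round(3))[::3].tolist())
for p,nm in((tr[0],'tray'),):print()
```

```text
tray top (array([0.55243553, 0.37662283, 0.29019459]), np.float64(0.05297921970486641))
gauge (array([ 0.55143228, -0.03589533,  0.18533059]), np.float64(0.030451174825429916))
gauge (array([ 0.55125316, -0.04048206,  0.19167942]), np.float64(0.033205024898052216))
gauge (array([ 0.55125445, -0.03760986,  0.18979911]), np.float64(0.08394046127796173))
top0 -0.034 29 [0.049, 0.051, 0.051, 0.053, 0.054, 0.089, 0.091, 0.092, 0.093, 0.094]
top0 -0.011 29 [0.033, 0.034, 0.035, 0.036, 0.037, 0.086, 0.087, 0.087, 0.088, 0.089]
top0 block in tray 111 [ 0.0004 -0.0015  0.0251] [[-0.018, -0.0125, 0.0183], [0.0193, 0.0092, 0.0312]]
side0 -0.034 112 [0.049, 0.052, 0.052, 0.053, 0.053, 0.054, 0.054, 0.055, 0.055, 0.055, 0.055, 0.056, 0.056, 0.056, 0.057, 0.057, 0.057, 0.059, 0.061, 0.088, 0.091, 0.092, 0.093, 0.094, 0.094, 0.094, 0.095, 0.095, 0.095, 0.095, 0.096, 0.096, 0.096, 0.097, 0.097, 0.097, 0.098, 0.098]
side0 -0.011 97 [0.031, 0.034, 0.035, 0.035, 0.036, 0.036, 0.037, 0.037, 0.038, 0.038, 0.038, 0.038, 0.039, 0.039, 0.039, 0.04, 0.086, 0.087, 0.087, 0.088, 0.088, 0.089, 0.09, 0.09, 0.09, 0.09, 0.091, 0.091, 0.091, 0.092, 0.092, 0.093, 0.094]
side0 block in tray 270 [-0.0004  0.0016  0.0257] [[-0.0193, -0.0112, 0.0184], [0.0189, 0.0109, 0.0299]]
```

{"method": "send_rows", "body": {"steps": "0.3 0.0138 0.0332 -0.004 0 0 0.12;0.3 0.0138 0.0332 -0.004 0 0 0.12;0.3 0.0138 0.0332 -0.004 0 0 0.12;0.3 0.0138 0.0332 -0.004 0 0 0.12;0.3 0.0138 0.0332 -0.004 0 0 0.12"}}

```text
clock: 0.52
eef_pos: [0.2764, -0.2872, 0.2107]
tool_rot: [0.87, 0.494, -0.0, -0.0]
ft_force: [0.5, 1.2, 0.4]
grip_width: 0.0551
grasp_force: 0.0
```

```bash
python3 -c "
from h import *
o=get_obs();print(o['joint_pos'],o['eef_pos'],o['tool_rot'],o['grip_width'])"
```

```text
[-8.04765555e-01  5.18619047e-02 -2.74081814e-01  1.24572011e+00
  1.24589791e-04  1.30405971e+00] [ 0.27635119 -0.28721385  0.21068825] [ 8.69610303e-01  4.93738523e-01 -4.67993810e-05 -4.35694184e-04] 0.05514063449736766
```

{"method": "send_rows", "body": {"steps": "0.3 0.0138 0.0332 -0.004 0 0 0.12;0.3 0.0138 0.0332 -0.004 0 0 0.12;0.3 0.0138 0.0332 -0.004 0 0 0.12;0.3 0.0138 0.0332 -0.004 0 0 0.12;0.3 0.0138 0.0332 -0.004 0 0 0.12"}}

```text
clock: 0.93
eef_pos: [0.3454, -0.1212, 0.191]
tool_rot: [0.685, 0.729, -0.0, -0.0]
ft_force: [0.7, -0.6, 0.1]
grip_width: 0.0557
grasp_force: 0.0
```

{"method": "send_rows", "body": {"steps": "0.3 0.0138 0.0332 -0.004 0 0 0.12;0.3 0.0138 0.0332 -0.004 0 0 0.12;0.3 0.0138 0.0332 -0.004 0 0 0.12;0.3 0.0138 0.0332 -0.004 0 0 0.12;0.3 0.0138 0.0332 -0.004 0 0 0.12"}}

```text
clock: 1.35
eef_pos: [0.4145, 0.0449, 0.1709]
tool_rot: [0.438, 0.899, -0.0, -0.0]
ft_force: [0.7, 0.0, -0.4]
grip_width: 0.0557
grasp_force: 0.0
```

{"method": "send_rows", "body": {"steps": "0.3 0.0138 0.0332 -0.004 0 0 0.12;0.3 0.0138 0.0332 -0.004 0 0 0.12;0.3 0.0138 0.0332 -0.004 0 0 0.12;0.3 0.0138 0.0332 -0.004 0 0 0.12;0.3 0.0138 0.0332 -0.004 0 0 0.12"}}

```text
clock: 1.77
eef_pos: [0.4834, 0.2108, 0.1506]
tool_rot: [0.153, 0.988, -0.0, -0.0]
ft_force: [0.5, 0.6, -0.9]
grip_width: 0.0559
grasp_force: 0.0
```

{"method": "send_rows", "body": {"steps": "0.3 0.0138 0.0332 -0.004 0 0 0.12;0.3 0.0138 0.0332 -0.004 0 0 0.12;0.3 0.0138 0.0332 -0.004 0 0 0.12;0.3 0.0138 0.0332 -0.004 0 0 0.12;0.3 0 0 0 0 0 0"}}

```text
clock: 2.18
eef_pos: [0.5393, 0.3474, 0.1318]
tool_rot: [-0.087, 0.996, 0.001, -0.001]
ft_force: [-0.3, 0.3, -0.4]
grip_width: 0.0559
grasp_force: 0.0
```

```bash
cat >> h.py <<'E'
def st():
    o=get_obs(); q=o['tool_rot']; print('t',round(float(o['clock']),2),'p',np.round(o['eef_pos'],4),'yaw_y',round(float(2*np.arctan2(q[1],q[0])-np.pi/2),4),'tilt',np.round(q[2:],4),'F',np.round(o['ft_force'],1),'w',round(float(o['grip_width']),4),'g',o['grasp_force'],'j',np.round(o['joint_pos'],2))
E
python3 - <<'E'
from h import *
st(); c=grab('top','top1'); s=grab('side','side1'); st()
r=lambda i,x,y,w,h:cv2.resize(i[y:y+h,x:x+w],(400,400),interpolation=cv2.INTER_CUBIC)
cv2.imwrite('pics/crop1.png',np.hstack([r(c['frame'][:,:,::-1],140,190,120,120),r(s['frame'][:,:,::-1],170,240,120,120)]))
E
```

```text
t 2.18 p [0.5393 0.3474 0.1318] yaw_y 1.7454 tilt [ 0.0007 -0.0007] F [-0.3  0.3 -0.4] w 0.0559 g 0.0 j [0.57 0.58 0.25 1.25 0.   0.4 ]
t 2.28 p [0.5378 0.3426 0.1331] yaw_y 1.7381 tilt [-0.0009 -0.0015] F [-0.6 -0.9  0.5] w 0.0555 g 0.0 j [ 0.57  0.57  0.24  1.25 -0.    0.4 ]
```

View pics/crop1.png

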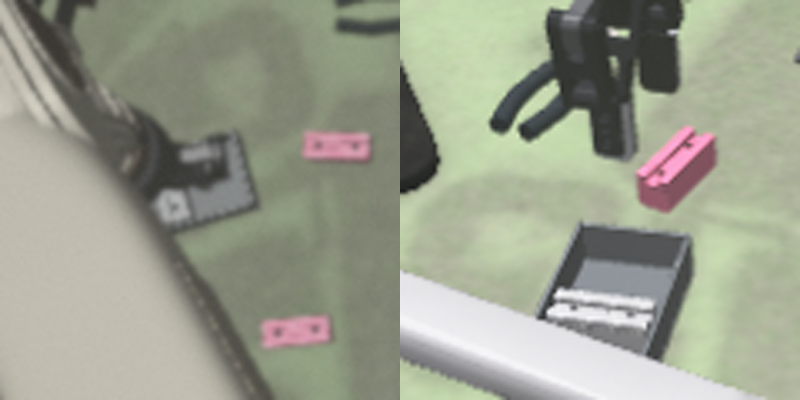

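The crop shows the gripper above the tray, slightly short of the block. I correct, descend to just above the rim and look from the side.

{"method": "send_rows", "body": {"steps": "0.3 0.007 0.016 0 0 0 0.055;0.3 0.007 0.016 0 0 0 0.055;0.3 0 0 -0.035 0 0 0;0.3 0 0 -0.03 0 0 0;0.3 0 0 0 0 0 0"}}

```text
clock: 2.7
eef_pos: [0.5484, 0.3697, 0.0639]
tool_rot: [-0.137, 0.991, -0.003, -0.006]
ft_force: [-1.8, -1.1, -1.3]
grip_width: 0.0556
grasp_force: 0.0
```

Run:
```python
from h import *
c=grab('top','top2'); s=grab('side','side2'); st()
r=lambda i,x,y,w,h:cv2.resize(i[y:y+h,x:x+w],(400,400),interpolation=cv2.INTER_CUBIC)
cv2.imwrite('pics/crop2.png',np.hstack([r(c['frame'][:,:,::-1],150,205,80,80),r(s['frame'][:,:,::-1],190,270,90,90)]))
```

```text
t 2.8 p [0.5514 0.3718 0.0696] yaw_y 1.8452 tilt [-0.001  -0.0019] F [0.7 0.7 0. ] w 0.0554 g 0.0 j [ 0.59  0.67  0.25  1.15 -0.    0.32]
```

View pics/crop2.png

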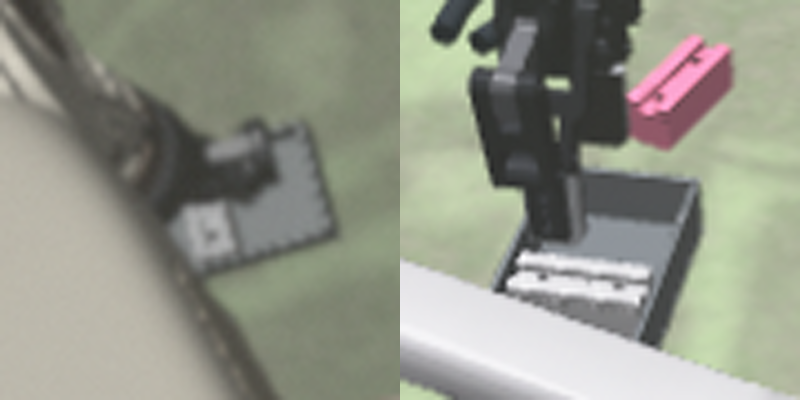

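Run:
```python
from h import *
st();o=get_obs();s=load('side2')
y=np.array([np.cos(1.845),np.sin(1.845),0]);x=np.array([y[1],-y[0],0])
for k in(.0277,.042):
  for w in(-.011,.011):
    for dz in (0,.008): print(k,w,dz,proj(s,o['eef_pos']+k*y+w*x+[0,0,dz]).round(1))
# block top corners predicted for block centre hypotheses
p=[.552,.3745,.275]
print('block top',proj(s,T(p,box(.056,.022,.027,.027)[::2])).round(1).tolist())
print('observed', (np.array([[517,252],[652,268],[640,302],[510,287]])-[400,0])/4.444+[190,270])
```

```text
t 2.8 p [0.5514 0.3718 0.0696] yaw_y 1.8452 tilt [-0.001  -0.0019] F [0.7 0.7 0. ] w 0.0554 g 0.0 j [ 0.59  0.67  0.25  1.15 -0.    0.32]
0.0277 -0.011 0 [[230.3 323.7]]
0.0277 -0.011 0.008 [[230.  320.2]]
0.0277 0.011 0 [[218.2 322.2]]
0.0277 0.011 0.008 [[217.8 318.7]]
0.042 -0.011 0 [[227.9 329.1]]
0.042 -0.011 0.008 [[227.5 325.6]]
0.042 0.011 0 [[215.6 327.6]]
0.042 0.011 0.008 [[215.2 324.1]]
block top [[246.2, 329.5], [242.9, 337.6], [216.8, 325.9], [213.1, 333.8]]
observed [[216.32763276 326.70567057]
 [246.70567057 330.3060306 ]
 [244.00540054 337.95679568]
 [214.75247525 334.58145815]]
```

Projected finger and block positions agree with the image to about 1 px, so I descend and grip.

{"method": "send_rows", "body": {"steps": "0.3 0 0 -0.02 0 0 0;0.3 0 0 -0.02 0 0 0;0.3 0 0 -0.015 0 0 0;0.3 0 0 -0.006 0 0 0;0.3 0 0 0 0 0 0"}}

```text
clock: 3.22
eef_pos: [0.5527, 0.3733, 0.01]
tool_rot: [-0.137, 0.991, -0.0, -0.0]
ft_force: [-0.6, 0.2, -0.1]
grip_width: 0.0556
grasp_force: 0.0
```

{"method": "send_rows", "body": {"steps": "-1 0 0 0 0 0 0;-1 0 0 0 0 0 0;-1 0 0 0 0 0 0;-1 0 0 0 0 0 0;-1 0 0 0 0 0 0"}}

```text
clock: 3.63
eef_pos: [0.5541, 0.3748, 0.0118]
tool_rot: [-0.138, 0.99, 0.001, 0.002]
ft_force: [-0.3, -0.2, 6.4]
grip_width: 0.0211
grasp_force: 61.5
```

{"method": "send_rows", "body": {"steps": "-1 0 0 0 0 0 0;-1 0 0 0.01 0 0 0;-1 0 0 0.02 0 0 0;-1 0 0 0.03 0 0 0;-1 0 0 0.03 0 0 0"}}

```text
clock: 4.05
eef_pos: [0.5515, 0.3732, 0.0994]
tool_rot: [-0.138, 0.99, -0.001, -0.002]
ft_force: [-0.4, -0.6, -0.7]
grip_width: 0.0205
grasp_force: 60.6
```

Run:
```python
from h import *
st()
```

```text
t 4.05 p [0.5515 0.3732 0.0994] yaw_y 1.8471 tilt [-0.0007 -0.0015] F [-0.4 -0.6 -0.7] w 0.0205 g 60.60707598924637 j [0.59 0.65 0.29 1.22 0.   0.32]
```

{"method": "send_rows", "body": {"steps": "-1 -0.0065 -0.028 0 0 0 -0.011;-1 -0.0065 -0.028 0 0 0 -0.011;-1 -0.0065 -0.028 0 0 0 -0.011;-1 -0.0065 -0.028 0 0 0 -0.011;-1 -0.0065 -0.028 0 0 0 -0.011"}}

```text
clock: 4.47
eef_pos: [0.5194, 0.2327, 0.0999]
tool_rot: [-0.11, 0.994, -0.0, 0.0]
ft_force: [0.4, -0.7, 0.0]
grip_width: 0.0203
grasp_force: 60.7
```

{"method": "send_rows", "body": {"steps": "-1 -0.0065 -0.028 0 0 0 -0.011;-1 -0.0065 -0.028 0 0 0 -0.011;-1 -0.0065 -0.028 0 0 0 -0.011;-1 0 0 -0.025 0 0 0;-1 0 0 -0.025 0 0 0"}}

```text
clock: 4.88
eef_pos: [0.5022, 0.1487, 0.0513]
tool_rot: [-0.092, 0.996, 0.0, 0.003]
ft_force: [0.7, 0.2, -0.5]
grip_width: 0.0203
grasp_force: 60.8
```

{"method": "send_rows", "body": {"steps": "-1 0 0 -0.02 0 0 0;-1 0 0 -0.01 0 0 0;-1 0 0 -0.005 0 0 0;-1 0 0 0 0 0 0;-1 0 0 0 0 0 0"}}

```text
clock: 5.3
eef_pos: [0.5013, 0.1502, 0.015]
tool_rot: [-0.094, 0.996, 0.0, 0.001]
ft_force: [0.2, 0.8, -1.0]
grip_width: 0.0209
grasp_force: 60.7
```

Run:
```python
from h import *
s=grab('side','side3'); c=grab('top','top3'); st()
r=lambda i,x,y,w,h:cv2.resize(i[y:y+h,x:x+w],(400,400),interpolation=cv2.INTER_CUBIC)
cv2.imwrite('pics/crop3.png',np.hstack([r(c['frame'][:,:,::-1],220,210,100,100),r(s['frame'][:,:,::-1],240,230,90,90)]))
```

```text
t 5.4 p [0.5018 0.1504 0.0156] yaw_y 1.7593 tilt [0.0003 0.0012] F [ 0.3 -0.3 -0.7] w 0.0204 g 60.73810279369354 j [ 0.29  0.48 -0.26  0.83  0.    0.1 ]
```

View pics/crop3.png

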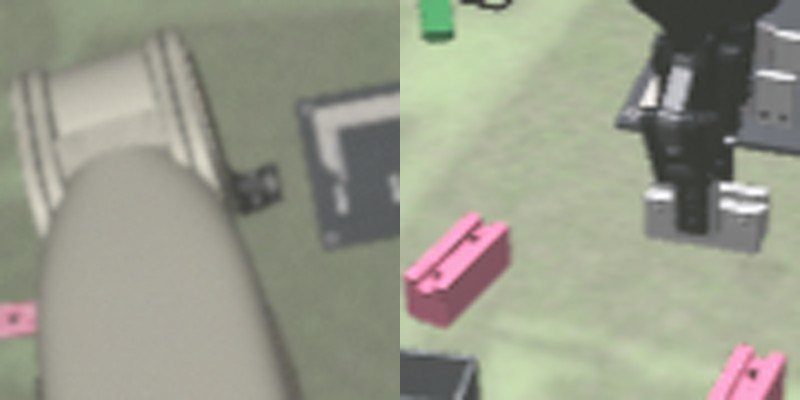

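The block is held level, groove up. I lower it gently.

{"method": "send_rows", "body": {"steps": "-1 0 0 -0.003 0 0 0;-1 0 0 -0.001 0 0 0;-1 0 0 -0.001 0 0 0;-1 0 0 -0.001 0 0 0;-1 0 0 0 0 0 0"}}

```text
clock: 5.82
eef_pos: [0.5007, 0.1499, 0.0088]
tool_rot: [-0.094, 0.996, 0.0, 0.0]
ft_force: [-1.0, -0.6, 3.6]
grip_width: 0.0208
grasp_force: 61.1
```

{"method": "send_rows", "body": {"steps": "-1 0 0 -0.0005 0 0 0;-1 0 0 0 0 0 0;-1 0 0 0 0 0 0;-1 0 0 0 0 0 0;-1 0 0 0 0 0 0"}}

```text
clock: 6.23
eef_pos: [0.5007, 0.1499, 0.0087]
tool_rot: [-0.094, 0.996, 0.0, 0.0]
ft_force: [-2.9, -0.3, 6.8]
grip_width: 0.0208
grasp_force: 61.7
```

{"method": "send_rows", "body": {"steps": "0.1 0 0 0 0 0 0;0.1 0 0 0 0 0 0;0.1 0 0 0 0 0 0;0.1 0 0 0.02 0 0 0;0.1 0 0 0.03 0 0 0"}}

```text
clock: 6.65
eef_pos: [0.4976, 0.149, 0.0551]
tool_rot: [-0.094, 0.996, -0.001, -0.004]
ft_force: [1.2, -0.0, 0.0]
grip_width: 0.0469
grasp_force: 0.0
```

{"method": "send_rows", "body": {"steps": "0.8 0 0 0.025 0 0 -0.1208;0.8 0 0 0 0 0 -0.1208;0.8 0 0 0 0 0 -0.1208;0.8 0 0 0 0 0 -0.1208;0.8 0 0 0 0 0 -0.1208"}}

```text
clock: 7.07
eef_pos: [0.5007, 0.1499, 0.0829]
tool_rot: [0.209, 0.978, 0.0, 0.0]
ft_force: [0.5, -1.2, 0.3]
grip_width: 0.0767
grasp_force: 0.0
```

{"method": "send_rows", "body": {"steps": "0.8 0 0 0 0 0 -0.1208;0.8 0 0 0 0 0 -0.1208;0.8 0 0 0 0 0 -0.1208;0.8 0 0 0 0 0 -0.1208;0.8 0 0 0 0 0 -0.1208"}}

```text
clock: 7.48
eef_pos: [0.5006, 0.1498, 0.0825]
tool_rot: [0.491, 0.871, -0.0, -0.0]
ft_force: [-0.0, -0.4, 0.4]
grip_width: 0.0768
grasp_force: 0.0
```

{"method": "send_rows", "body": {"steps": "0.8 0 0 0 0 0 -0.1208;0.8 0 0 0 0 0 -0.1208;0.8 0 0 0 0 0 -0.1208;0.8 0 0 0 0 0 0;0.8 0 0 0 0 0 0"}}

```text
clock: 7.9
eef_pos: [0.5005, 0.1498, 0.0826]
tool_rot: [0.636, 0.772, -0.0, -0.0]
ft_force: [-0.7, -0.6, 0.3]
grip_width: 0.077
grasp_force: 0.0
```

Run:
```python
from h import *
s=grab('side','side4'); st(); o=get_obs()
print('pred block top',proj(s,T([.5007,.1499,.1885],box(.056,.022,.024,.024)[::2])).round(1).tolist())
cv2.imwrite('pics/crop4.png',cv2.resize(s['frame'][230:310,260:340,::-1],(480,480),interpolation=cv2.INTER_CUBIC))
```

```text
t 7.95 p [0.5006 0.1498 0.0826] yaw_y 0.1914 tilt [-0.0001 -0.0001] F [-0.5 -0.4 -0.7] w 0.0773 g 0.0 j [ 0.29  0.4  -0.18  0.99  0.    1.67]
pred block top [[321.9, 274.4], [319.5, 280.3], [296.6, 270.5], [293.8, 276.3]]
```

View pics/crop4.png

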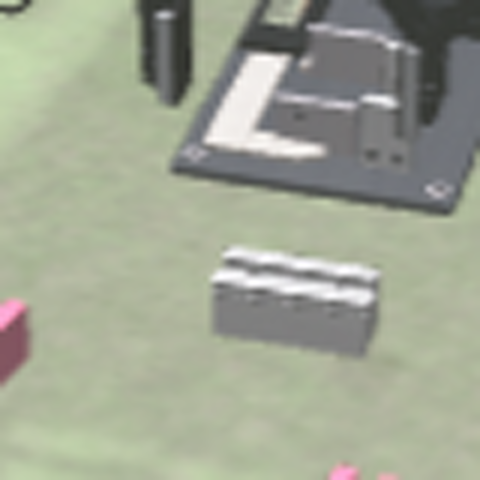

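Run:
```python
from h import *
o=get_obs();s=load('side4')
a=.1914;y=np.array([np.cos(a),np.sin(a),0]);x=np.array([-y[1],y[0],0])
for dz in(-.006,0,.006,.012):
  print(dz,[proj(s,o['eef_pos']+k*y+w*x+[0,0,dz]).round(1).tolist()[0] for k,w in((.0385,.011),(.0385,-.011),(.052,.011))])
```

```text
-0.006 [[288.7, 254.9], [291.7, 249.3], [282.5, 253.9]]
0 [[288.7, 252.4], [291.6, 246.9], [282.4, 251.5]]
0.006 [[288.7, 250.0], [291.6, 244.5], [282.4, 249.1]]
0.012 [[288.6, 247.5], [291.6, 242.0], [282.3, 246.6]]
```

Finger tips at this opening sit about 12 mm above the TCP. I descend and grip the block over its ends.

{"method": "send_rows", "body": {"steps": "0.8 -0.001 0 -0.03 0 0 0;0.8 0 0 -0.025 0 0 0;0.8 0 0 -0.018 0 0 0;0.8 0 0 -0.0085 0 0 0;0.8 0 0 0 0 0 0"}}

```text
clock: 8.37
eef_pos: [0.4978, 0.1493, -0.0008]
tool_rot: [0.637, 0.771, -0.002, -0.001]
ft_force: [-0.6, 0.4, 0.4]
grip_width: 0.077
grasp_force: 0.0
```

{"method": "send_rows", "body": {"steps": "-1 0 0 0 0 0 0;-1 0 0 0 0 0 0;-1 0 0 0 0 0 0;-1 0 0 0 0 0 0;-1 0 0 0 0 0 0"}}

```text
clock: 8.78
eef_pos: [0.501, 0.1503, 0.0028]
tool_rot: [0.637, 0.771, 0.001, 0.001]
ft_force: [0.2, 0.0, 5.4]
grip_width: 0.0549
grasp_force: 64.9
```

Run:
```python
from h import *
st()
```

```text
t 8.78 p [0.501  0.1503 0.0028] yaw_y 0.1888 tilt [0.0014 0.0009] F [0.2 0.  5.4] w 0.0549 g 64.93744164705276 j [ 0.29  0.5  -0.27  0.8   0.    1.67]
```

{"method": "send_rows", "body": {"steps": "-1 0 0 0 0 0 0;-1 0 0 0.01 0 0 0;-1 0 0 0.025 0 0 0;-1 0 0 0.025 0 0 0;-1 0 0 0.015 0 0 0"}}

```text
clock: 9.2
eef_pos: [0.5003, 0.1501, 0.0789]
tool_rot: [0.637, 0.771, 0.001, 0.001]
ft_force: [1.6, -0.4, -0.2]
grip_width: 0.0545
grasp_force: 64.4
```

{"method": "send_rows", "body": {"steps": "-1 0.007 -0.03 0 0 0 0;-1 0.007 -0.03 0 0 0 0;-1 0.007 -0.03 0 0 0 0;-1 0.007 -0.03 0 0 0 0;-1 0 0 0 0 0 0"}}

```text
clock: 9.62
eef_pos: [0.5286, 0.0251, 0.077]
tool_rot: [0.64, 0.769, -0.001, 0.001]
ft_force: [0.3, 0.8, -0.1]
grip_width: 0.0548
grasp_force: 64.4
```

{"method": "send_rows", "body": {"steps": "-1 0 0 0 0 0 0;-1 0 0 0 0 0 0;-1 0 0 0 0 0 0;-1 0 0 0 0 0 0;-1 0 0 0 0 0 0"}}

```text
clock: 10.03
eef_pos: [0.5273, 0.0309, 0.0763]
tool_rot: [0.637, 0.771, -0.0, -0.0]
ft_force: [-0.1, -0.3, -0.5]
grip_width: 0.0548
grasp_force: 64.4
```

Run:
```python
from h import *
s=grab('side','side5'); c=grab('top','top5'); st(); o=get_obs(); z=o['eef_pos'][2]-.0012
p=[*o['eef_pos'][:2],.1888]
print('pred block corners (top z, bottom z)',proj(s,T(p,box(.056,.022,z,z+.024))).round(1).tolist())
r=lambda i,x,y,w,h:cv2.resize(i[y:y+h,x:x+w],(400,400),interpolation=cv2.INTER_CUBIC)
cv2.imwrite('pics/crop5.png',np.hstack([r(c['frame'][:,:,::-1],270,210,80,80),r(s['frame'][:,:,::-1],280,200,80,80)]))
```

```text
t 10.13 p [0.5275 0.0306 0.0763] yaw_y 0.19 tilt [-0.     -0.0001] F [-0.1  0.  -0.8] w 0.0545 g 64.39617320895195 j [ 0.06  0.41 -0.18  0.98  0.    1.44]
pred block corners (top z, bottom z) [[332.9, 225.6], [333.3, 216.4], [330.9, 230.4], [331.2, 221.1], [309.2, 222.4], [309.2, 213.3], [306.7, 227.1], [306.8, 217.8]]
```

View pics/crop5.png

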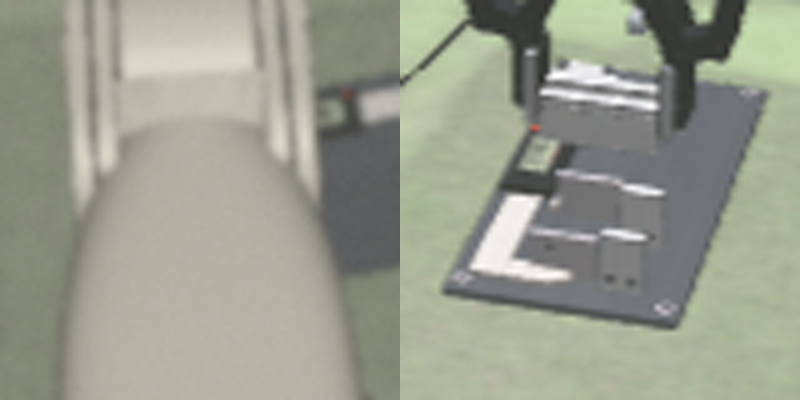

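Run:
```python
from h import *
from scipy.optimize import least_squares
s=load('side5')
L=np.array([[-.015,.092,.036],[-.035,.092,.036],[-.015,.052,.036],[-.035,.052,.036],[.020,.088,.028],[-.056,.112,.003],[.056,.112,.003],[-.056,-.112,.006]])
X=np.array([[601,233],[645,237],[622,186],[663,191],[530,232],[678,327],[443,292],[767,90]],float)
uv=(X-[400,0])/5-.5+[280,200]
off=np.array([.4,-.7])
for o in([0,0],off):
    f=lambda p:(proj(s,T(p,L))+o-uv).ravel()
    r=least_squares(f,[.551,-.04,.19],loss='soft_l1'); print(o,r.x.round(4),f(r.x).reshape(-1,2).round(1).tolist())
    print(' nest(-10,71):',T(r.x,[-.010,.071,.006]).round(4))
```

```text
[0, 0] [ 0.5504 -0.0385  0.1895] [[0.2, -0.4], [-0.0, 0.0], [-0.0, 0.2], [0.1, 0.3], [-0.0, -0.3], [0.1, 0.2], [-0.4, 0.1], [0.0, -0.2]]
 nest(-10,71): [[0.5272 0.0293 0.006 ]]
[ 0.4 -0.7] [ 0.5501 -0.0354  0.1904] [[0.2, -0.4], [-0.0, 0.0], [-0.0, 0.1], [0.1, 0.3], [-0.1, -0.3], [0.2, 0.2], [-0.5, 0.1], [0.0, -0.4]]
 nest(-10,71): [[0.5269 0.0325 0.006 ]]
```

The fit residuals are below 0.5 px. The nest in robot coordinates is about (0.527, 0.031) and the TCP is already there, so I lower.

{"method": "send_rows", "body": {"steps": "-1 0 0 -0.02 0 0 0;-1 0 0 -0.015 0 0 0;-1 0 0 -0.01 0 0 0;-1 0 0 -0.008 0 0 0;-1 0 0 -0.005 0 0 0"}}

```text
clock: 10.55
eef_pos: [0.5271, 0.03, 0.0173]
tool_rot: [0.637, 0.771, -0.0, -0.001]
ft_force: [-0.2, -0.0, -1.7]
grip_width: 0.0542
grasp_force: 64.4
```

{"method": "send_rows", "body": {"steps": "-1 0 0 -0.004 0 0 0;-1 0 0 -0.002 0 0 0;-1 0 0 -0.001 0 0 0;-1 0 0 0 0 0 0;-1 0 0 0 0 0 0"}}

```text
clock: 10.97
eef_pos: [0.5281, 0.0298, 0.0118]
tool_rot: [0.637, 0.771, 0.0, 0.0]
ft_force: [-0.3, 0.1, -0.3]
grip_width: 0.0545
grasp_force: 64.4
```

Run:
```python
from h import *
st();s=grab('side','side6')
cv2.imwrite('pics/crop6.png',cv2.resize(s['frame'][200:280,280:360,::-1],(560,560),interpolation=cv2.INTER_CUBIC))
```

```text
t 10.97 p [0.5281 0.0298 0.0118] yaw_y 0.1885 tilt [0.0003 0.0003] F [-0.3  0.1 -0.3] w 0.0545 g 64.41616550087929 j [ 0.06  0.49 -0.25  0.83 -0.    1.44]
```

View pics/crop6.png

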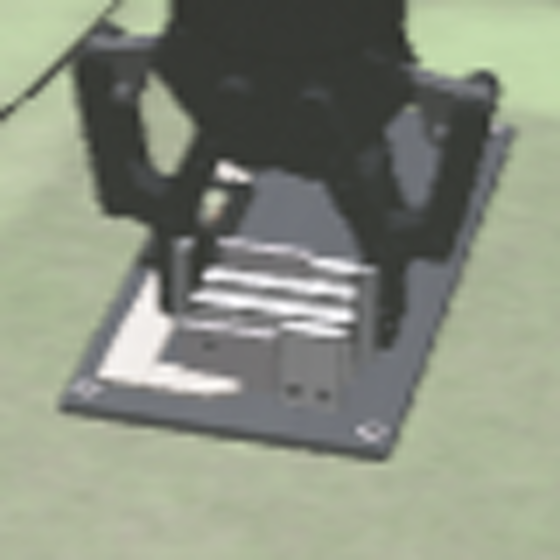

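The block sits between the cheeks and jaws (side crop around (270,290)) with nothing touching. I lower it the last few mm.

{"method": "send_rows", "body": {"steps": "-1 0 0 -0.001 0 0 0;-1 0 0 -0.001 0 0 0;-1 0 0 -0.001 0 0 0;-1 0 0 0 0 0 0;-1 0 0 0 0 0 0"}}

```text
clock: 11.43
eef_pos: [0.5278, 0.0298, 0.0088]
tool_rot: [0.637, 0.771, 0.0, 0.0]
ft_force: [-0.4, 0.1, 3.5]
grip_width: 0.0545
grasp_force: 64.8
```

{"method": "send_rows", "body": {"steps": "-1 0 0 -0.0005 0 0 0;-1 0 0 -0.0005 0 0 0;-1 0 0 0 0 0 0;-1 0 0 0 0 0 0;-1 0 0 0 0 0 0"}}

```text
clock: 11.85
eef_pos: [0.5278, 0.0298, 0.0088]
tool_rot: [0.637, 0.771, 0.0, 0.0]
ft_force: [-4.0, -0.4, 11.1]
grip_width: 0.0547
grasp_force: 65.7
```

{"method": "send_rows", "body": {"steps": "-1 0 0 0.001 0 0 0;0.5 0 0 0 0 0 0;0.5 0 0 0 0 0 0;0.5 0 0 0 0 0 0;0.5 0 0 0 0 0 0"}}

```text
clock: 12.27
eef_pos: [0.5275, 0.0299, 0.008]
tool_rot: [0.637, 0.771, -0.0, -0.0]
ft_force: [-0.2, 0.6, -0.1]
grip_width: 0.064
grasp_force: 0.0
```

{"method": "send_rows", "body": {"steps": "0.5 0 0 0.01 0 0 0;0.5 0 0 0.02 0 0 0;0.5 0 0 0.035 0 0 0;0.5 0 0 0.035 0 0 0;-1 0 0 0.01 0 0 0"}}

```text
clock: 12.68
eef_pos: [0.5309, 0.0301, 0.1243]
tool_rot: [0.637, 0.771, 0.003, 0.003]
ft_force: [1.4, -0.3, 0.8]
grip_width: 0.0535
grasp_force: 0.0
```

Run:
```python
from h import *
st();s=grab('side','side7')
g=[.5503,-.037,.19]
for nm,L in (('head rear, opening 48 -> unknown',[[.038,y,.015] for y in(-.06,-.04,-.02,0,.02,.04)]),): print([ (l[1],proj(s,T(g,l)).round(1).tolist()[0]) for l in L])
print('block pred',proj(s,T([.5278,.0298,.1885],box(.056,.022,.03,.03)[::2])).round(1).tolist())
# top pic 0: head dark box profile along beam
c=load('top0');f=c['frame'].astype(int).sum(2)/3
for x in(.038,): 
    print([(round(y*1000),int(cv2.remap(np.float32(f),*[np.float32([[v]]) for v in proj(c,T(g,[x,y,.013]))[0]],1)[0,0])) for y in np.arange(-.09,.09,.004)])
cv2.imwrite('pics/crop7.png',cv2.resize(s['frame'][195:275,280:360,::-1],(560,560),interpolation=cv2.INTER_CUBIC))
```

```text
t 12.68 p [0.5309 0.0301 0.1243] yaw_y 0.1886 tilt [0.0031 0.0033] F [ 1.4 -0.3  0.8] w 0.0535 g 0.0 j [ 0.06  0.37 -0.11  1.09  0.    1.44]
[(-0.06, [313.2, 219.3]), (-0.04, [311.3, 223.1]), (-0.02, [309.3, 226.9]), (0, [307.3, 230.9]), (0.02, [305.2, 235.0]), (0.04, [303.1, 239.1])]
block pred [[332.4, 242.2], [330.3, 247.1], [309.1, 238.9], [306.7, 243.7]]
[(-90, 185), (-86, 183), (-82, 183), (-78, 188), (-74, 190), (-70, 191), (-66, 189), (-62, 188), (-58, 189), (-54, 189), (-50, 189), (-46, 190), (-42, 191), (-38, 191), (-34, 185), (-30, 153), (-26, 95), (-22, 78), (-18, 119), (-14, 144), (-10, 129), (-6, 119), (-2, 129), (2, 131), (6, 123), (10, 123), (14, 120), (18, 92), (22, 67), (26, 71), (30, 116), (34, 171), (38, 187), (42, 188), (46, 188), (50, 190), (54, 190), (58, 190), (62, 190), (66, 188), (70, 187), (74, 187), (78, 189), (82, 188), (86, 187)]
```

View pics/crop7.png

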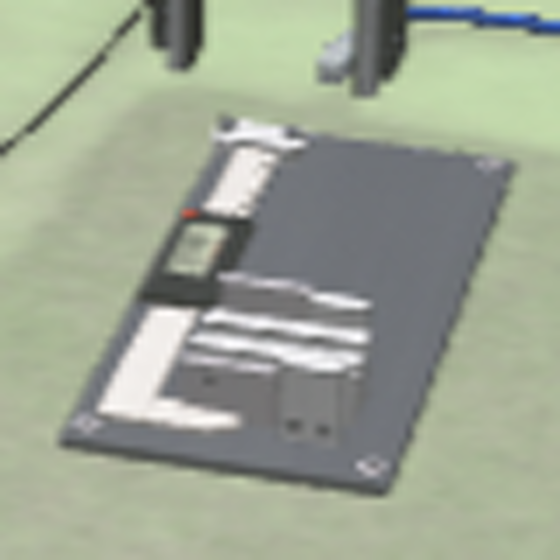

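The block is released upright in the channel. The head's rear face is at station y ≈ -29 mm. I move behind it with the fingers shut.

{"method": "send_rows", "body": {"steps": "-1 0.0176 -0.0285 0 0 0 0;-1 0.0176 -0.0285 0 0 0 0;-1 0.0176 -0.0285 0 0 0 0;-1 0.0176 -0.0285 0 0 0 0;-1 0 0 -0.03 0 0 0"}}

```text
clock: 13.15
eef_pos: [0.6057, -0.09, 0.0934]
tool_rot: [0.639, 0.769, 0.003, 0.007]
ft_force: [2.8, 0.1, 0.5]
grip_width: 0.0004
grasp_force: 0.0
```

{"method": "send_rows", "body": {"steps": "-1 0 0 -0.03 0 0 0;-1 0 0 -0.02 0 0 0;-1 0 0 0 0 0 0;-1 0 0 0 0 0 0;-1 0 0 0 0 0 0"}}

```text
clock: 13.57
eef_pos: [0.5986, -0.0841, 0.039]
tool_rot: [0.637, 0.771, 0.0, 0.0]
ft_force: [1.1, -0.8, 0.0]
grip_width: -0.0002
grasp_force: 0.0
```

```bash
cat >> h.py <<'E'
def stn():
    p=get_obs()['eef_pos'];g=[.5503,-.037,.19];a,b=np.cos(g[2]),np.sin(g[2]);d=p[:2]-g[:2]; print('station mm',np.round([1e3*(a*d[0]+b*d[1]),1e3*(-b*d[0]+a*d[1]),1e3*p[2]],1))
E
python3 - <<'E'
from h import *
st();stn()
E
```

```text
t 13.57 p [ 0.5986 -0.0841  0.039 ] yaw_y 0.1888 tilt [0.0002 0.0004] F [ 1.1 -0.8  0. ] w -0.0002 g 0.0 j [-0.14  0.59  0.    0.99 -0.    1.24]
station mm [ 38.5 -55.4  39. ]
```

Lower to 14 mm, then to 12.5 mm in fine steps.

{"method": "send_rows", "body": {"steps": "-1 0 0 -0.015 0 0 0;-1 0 0 -0.008 0 0 0;-1 0 0 -0.002 0 0 0;-1 0 0 0 0 0 0;-1 0 0 0 0 0 0"}}

```text
clock: 13.98
eef_pos: [0.5985, -0.0841, 0.0141]
tool_rot: [0.637, 0.771, 0.0, 0.0]
ft_force: [-0.2, 0.6, 0.5]
grip_width: 0.0001
grasp_force: 0.0
```

{"method": "send_rows", "body": {"steps": "-1 0 0 -0.001 0 0 0;-1 0 0 -0.0005 0 0 0;-1 0 0 0 0 0 0;-1 0 0 0 0 0 0;-1 0 0 0 0 0 0"}}

```text
clock: 14.4
eef_pos: [0.5981, -0.0842, 0.012]
tool_rot: [0.637, 0.771, 0.0, 0.0]
ft_force: [-0.7, 0.7, -0.5]
grip_width: -0.0005
grasp_force: 0.0
```

Run:
```python
from h import *
st();stn()
```

```text
t 14.4 p [ 0.5981 -0.0842  0.012 ] yaw_y 0.1886 tilt [0.0001 0.0001] F [-0.7  0.7 -0.5] w -0.0005 g 0.0 j [-0.14  0.62 -0.02  0.93 -0.    1.24]
station mm [ 38.1 -55.3  12. ]
```

{"method": "send_rows", "body": {"steps": "-1 -0.00057 0.00295 0 0 0 0;-1 -0.00057 0.00295 0 0 0 0;-1 -0.00057 0.00295 0 0 0 0;-1 -0.00057 0.00295 0 0 0 0;-1 -0.00057 0.00295 0 0 0 0"}}

```text
clock: 14.82
eef_pos: [0.5951, -0.069, 0.0118]
tool_rot: [0.637, 0.771, -0.0, -0.0]
ft_force: [0.1, 0.2, -0.6]
grip_width: 0.0
grasp_force: 0.1
```

{"method": "send_rows", "body": {"steps": "-1 -0.0004 0.00196 0 0 0 0;-1 -0.0004 0.00196 0 0 0 0;-1 -0.0004 0.00196 0 0 0 0;-1 -0.0004 0.00196 0 0 0 0;-1 -0.0004 0.00196 0 0 0 0"}}

```text
clock: 15.23
eef_pos: [0.5932, -0.0595, 0.0119]
tool_rot: [0.637, 0.771, 0.0, 0.0]
ft_force: [0.2, 0.5, 0.0]
grip_width: -0.0
grasp_force: 0.1
```

Run:
```python
from h import *
st();stn()
```

```text
t 15.23 p [ 0.5932 -0.0595  0.0119] yaw_y 0.1885 tilt [0.     0.0001] F [0.2 0.5 0. ] w -0.0 g 0.12383687688270584 j [-0.1   0.6  -0.05  0.92 -0.    1.28]
station mm [ 37.9 -30.2  11.9]
```

```bash
cat >> h.py <<'E'
def prof(s,x,y0,y1,z,st=.003):
    g=[.5503,-.037,.19];f=np.float32(s['frame'].mean(2)); ys=np.arange(y0,y1,st); q=np.float32(proj(s,T(g,np.c_[np.full(len(ys),x),ys,np.full(len(ys),z)])))
    v=cv2.remap(f,q[:,:1],q[:,1:],1).ravel(); print([(int(round(1e3*a)),int(b)) for a,b in zip(ys,v)])
E
python3 - <<'E'
from h import *
s=grab('side','side8')
for t in(load('side7'),s): prof(t,.038,0,.08,.012); prof(t,.005,.02,.09,.028)
E
```

```text
[(0, 162), (3, 166), (6, 161), (9, 114), (12, 85), (15, 74), (18, 73), (21, 72), (24, 68), (27, 73), (30, 99), (33, 195), (36, 236), (39, 237), (42, 236), (45, 236), (48, 237), (51, 238), (54, 238), (57, 238), (60, 238), (63, 237), (66, 238), (69, 237), (72, 236), (75, 237), (78, 238)]
[(20, 118), (23, 118), (26, 120), (29, 129), (32, 176), (35, 168), (38, 119), (41, 114), (44, 114), (47, 114), (50, 117), (53, 135), (56, 199), (59, 213), (62, 187), (65, 144), (68, 164), (71, 220), (74, 235), (77, 193), (80, 130), (83, 165), (86, 166), (89, 138)]
[(0, 161), (3, 166), (6, 173), (9, 165), (12, 162), (15, 169), (18, 147), (21, 111), (24, 78), (27, 72), (30, 72), (33, 74), (36, 71), (39, 67), (42, 150), (45, 214), (48, 235), (51, 237), (54, 238), (57, 238), (60, 238), (63, 237), (66, 238), (69, 237), (72, 236), (75, 237), (78, 238)]
[(20, 117), (23, 117), (26, 117), (29, 116), (32, 116), (35, 117), (38, 120), (41, 161), (44, 179), (47, 139), (50, 121), (53, 134), (56, 199), (59, 214), (62, 187), (65, 143), (68, 163), (71, 219), (74, 235), (77, 193), (80, 130), (83, 164), (86, 165), (89, 137)]
```

The head follows the push by about 10 mm with the fixed features unmoved. I continue, slowing near contact.

{"method": "send_rows", "body": {"steps": "-1 -0.0004 0.00196 0 0 0 0;-1 -0.0004 0.00196 0 0 0 0;-1 -0.0004 0.00196 0 0 0 0;-1 -0.0004 0.00196 0 0 0 0;-1 -0.0002 0.00098 0 0 0 0"}}

```text
clock: 15.7
eef_pos: [0.5913, -0.0505, 0.0118]
tool_rot: [0.637, 0.771, 0.0, -0.0]
ft_force: [-0.0, 0.2, -0.2]
grip_width: 0.0001
grasp_force: 0.1
```

{"method": "send_rows", "body": {"steps": "-1 -0.0002 0.00098 0 0 0 0;-1 -0.0002 0.00098 0 0 0 0;-1 -0.0002 0.00098 0 0 0 0;-1 -0.0002 0.00098 0 0 0 0;-1 -0.0002 0.00098 0 0 0 0"}}

```text
clock: 16.12
eef_pos: [0.5905, -0.0459, 0.0118]
tool_rot: [0.637, 0.77, -0.0, 0.0]
ft_force: [-0.4, -1.6, 0.6]
grip_width: 0.0004
grasp_force: 0.4
```

Run:
```python
from h import *
st();stn();s=grab('side','side9');prof(s,.038,.03,.08,.012); prof(s,.005,.035,.1,.028)
```

```text
t 16.12 p [ 0.5905 -0.0459  0.0118] yaw_y 0.1884 tilt [-0.      0.0001] F [-0.4 -1.6  0.6] w 0.0004 g 0.3655899013392627 j [-0.08  0.6  -0.06  0.92 -0.    1.3 ]
station mm [ 37.8 -16.4  11.8]
[(30, 164), (33, 118), (36, 87), (39, 72), (42, 71), (45, 72), (48, 73), (51, 70), (54, 95), (57, 192), (60, 229), (63, 237), (66, 237), (69, 237), (72, 236), (75, 237), (78, 238)]
[(35, 115), (38, 115), (41, 115), (44, 115), (47, 115), (50, 117), (53, 131), (56, 185), (59, 220), (62, 227), (65, 144), (68, 134), (71, 166), (74, 215), (77, 202), (80, 150), (83, 168), (86, 165), (89, 137), (92, 119), (95, 111), (98, 105)]
```

{"method": "send_rows", "body": {"steps": "-1 -0.0002 0.00098 0 0 0 0;-1 -0.0002 0.00098 0 0 0 0;-1 -0.0001 0.0005 0 0 0 0;-1 -0.0001 0.0005 0 0 0 0;-1 0 0 0 0 0 0"}}

```text
clock: 16.58
eef_pos: [0.5901, -0.0437, 0.0119]
tool_rot: [0.638, 0.77, -0.0, 0.001]
ft_force: [1.3, -3.3, -0.6]
grip_width: -0.0003
grasp_force: 2.0
```

{"method": "send_rows", "body": {"steps": "-1 -0.0001 0.0005 0 0 0 0;-1 -0.0001 0.0005 0 0 0 0;-1 0 0 0 0 0 0;-1 0 0 0 0 0 0;-1 0 0 0 0 0 0"}}

```text
clock: 17.0
eef_pos: [0.59, -0.0433, 0.0122]
tool_rot: [0.638, 0.77, -0.001, 0.001]
ft_force: [1.0, -5.2, 1.2]
grip_width: -0.0003
grasp_force: 2.3
```

Run:
```python
from h import *
st();stn();s=grab('side','side10');prof(s,.038,.03,.08,.012); prof(s,.005,.035,.1,.028)
```

```text
t 17.0 p [ 0.59   -0.0433  0.0122] yaw_y 0.1875 tilt [-0.0006  0.0012] F [ 1.  -5.2  1.2] w -0.0003 g 2.344192396849394 j [-0.07  0.59 -0.06  0.91 -0.    1.31]
station mm [ 37.8 -13.7  12.2]
[(30, 167), (33, 158), (36, 125), (39, 74), (42, 72), (45, 72), (48, 72), (51, 67), (54, 72), (57, 110), (60, 182), (63, 237), (66, 237), (69, 237), (72, 236), (75, 237), (78, 238)]
[(35, 116), (38, 116), (41, 116), (44, 115), (47, 115), (50, 116), (53, 121), (56, 140), (59, 185), (62, 228), (65, 192), (68, 152), (71, 133), (74, 188), (77, 222), (80, 235), (83, 193), (86, 166), (89, 137), (92, 119), (95, 111), (98, 104)]
```

Motion has stalled with rising force. I confirm with one more mm.

{"method": "send_rows", "body": {"steps": "-1 -0.0001 0.0005 0 0 0 0;-1 -0.0001 0.0005 0 0 0 0;-1 -0.0001 0.0005 0 0 0 0;-1 0 0 0 0 0 0;-1 0 0 0 0 0 0"}}

```text
clock: 17.47
eef_pos: [0.59, -0.0429, 0.0124]
tool_rot: [0.638, 0.77, -0.001, 0.002]
ft_force: [1.0, -9.1, 1.3]
grip_width: -0.0001
grasp_force: 3.4
```

Run:
```python
from h import *
st();stn();s=grab('side','side11');prof(s,.038,.03,.08,.012); prof(s,.005,.035,.1,.028)
```

```text
t 17.47 p [ 0.59   -0.0429  0.0124] yaw_y 0.1868 tilt [-0.0013  0.0021] F [ 1.  -9.1  1.3] w -0.0001 g 3.4184164367616177 j [-0.07  0.59 -0.06  0.91 -0.    1.31]
station mm [ 37.9 -13.3  12.4]
[(30, 167), (33, 158), (36, 125), (39, 74), (42, 72), (45, 72), (48, 71), (51, 66), (54, 71), (57, 109), (60, 182), (63, 237), (66, 238), (69, 237), (72, 236), (75, 237), (78, 238)]
[(35, 115), (38, 116), (41, 115), (44, 115), (47, 115), (50, 115), (53, 120), (56, 140), (59, 185), (62, 228), (65, 192), (68, 152), (71, 133), (74, 187), (77, 222), (80, 235), (83, 193), (86, 166), (89, 137), (92, 119), (95, 111), (98, 104)]
```

Image unchanged at 9 N, so the jaws are shut on the block. I back off in -y, then lift clear.

{"method": "send_rows", "body": {"steps": "-1 0.0002 -0.001 0 0 0 0;-1 0.0004 -0.002 0 0 0 0;-1 0.0011 -0.006 0 0 0 0;-1 0.002 -0.01 0 0 0 0;-1 0 0 0 0 0 0"}}

```text
clock: 17.93
eef_pos: [0.5931, -0.0606, 0.0116]
tool_rot: [0.638, 0.77, -0.0, -0.0]
ft_force: [-0.9, 0.2, -0.4]
grip_width: -0.0005
grasp_force: 0.0
```

{"method": "send_rows", "body": {"steps": "-1 0 0 0.02 0 0 0;-1 0 0 0.035 0 0 0;-1 0 -0.02 0.035 0 0 0;-1 0 -0.04 0.03 0 0 0;-1 0 -0.04 0.02 0 0 0"}}

```text
clock: 18.35
eef_pos: [0.5942, -0.1494, 0.1486]
tool_rot: [0.636, 0.772, 0.001, 0.001]
ft_force: [1.7, -0.4, -0.0]
grip_width: 0.0
grasp_force: 0.0
```

{"method": "send_rows", "body": {"steps": "-1 0 -0.04 0.02 0 0 0;-1 0 -0.04 0 0 0 0;-1 0 0 0 0 0 0;-1 0 0 0 0 0 0;-1 0 0 0 0 0 0"}}

```text
clock: 18.77
eef_pos: [0.5923, -0.227, 0.1632]
tool_rot: [0.638, 0.77, 0.0, -0.001]
ft_force: [-0.3, 0.6, 0.1]
grip_width: -0.0
grasp_force: 0.0
```

Run:
```python
from h import *
st();s=grab('side','side12');c=grab('top','top12');prof(s,.038,.03,.08,.012); prof(s,.005,.035,.1,.028); prof(c,.005,.05,.1,.028); prof(c,-.02,.05,.1,.03)
```

```text
t 18.77 p [ 0.5923 -0.227   0.1632] yaw_y 0.1878 tilt [ 0.0001 -0.0011] F [-0.3  0.6  0.1] w -0.0 g 0.0 j [-0.37  0.54  0.28  1.31  0.    1.02]
[(30, 167), (33, 159), (36, 126), (39, 76), (42, 74), (45, 74), (48, 74), (51, 69), (54, 73), (57, 111), (60, 182), (63, 236), (66, 237), (69, 236), (72, 236), (75, 236), (78, 237)]
[(35, 117), (38, 117), (41, 116), (44, 116), (47, 116), (50, 116), (53, 121), (56, 140), (59, 186), (62, 227), (65, 192), (68, 152), (71, 133), (74, 187), (77, 222), (80, 235), (83, 192), (86, 166), (89, 137), (92, 120), (95, 112), (98, 105)]
[(50, 90), (53, 103), (56, 128), (59, 150), (62, 157), (65, 163), (68, 170), (71, 163), (74, 146), (77, 145), (80, 159), (83, 168), (86, 166), (89, 163), (92, 170), (95, 166), (98, 143)]
[(50, 133), (53, 142), (56, 118), (59, 96), (62, 102), (65, 140), (68, 160), (71, 155), (74, 147), (77, 153), (80, 162), (83, 160), (86, 138), (89, 133), (92, 144), (95, 129), (98, 101)]
```

```bash
python3 -c "
from workcell import *
print(job_done())"
```

```text
the job is handed in; nothing more can be done
None
```

I set the aluminium block in the guide channel, lengthwise and groove up, shut the caliper's jaws on it, moved the arm clear and handed the job in at about 19 s; the images after backing off showed the head and block staying put.

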